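Fetch the model eye from behind the casting and cover

TASK

The model eye stands at the back of the grey storage trough, behind the casting and the cover. First park both of these upright in the square metal tray, the heavy casting at the bottom and the light cover on top of it; only then take out the model eye and set it upright inside the ring of the calibration stand. With the model eye in place, put the cover and the casting back upright in the trough, each on the spot where it stood at the start, and leave the pedal, display unit and screwdriver alone.

Things in the scene. Friction and masses are not known exactly. Their poses are not given: they have to be found in the camera images.
- trough: Fixed open grey trough, 230 long (its x) x 76 x 40 mm high, walls and floor 5 mm thick. Origin: centre of its underside. At its back (+x) stands the model eye, its centre 60 mm from the inner end wall, with no finger room across the trough: grip it along x. In front (-x) stand casting and cover in either order, centres 56 and 124 mm from the eye's; grip these across, above the walls.
- tray: Fixed square open aluminium tray, 104 x 104 x 25 mm high, walls and floor 4 mm thick (inner floor 4 mm above its underside). Parking place. Origin: centre of its underside.
- stand: Fixed white stand: plate 20 mm thick, 110 mm wide (its y), from -60 to +130 mm in its x, with a black ring on it: inner diameter 62, outer 74 mm, rising 10 mm above the plate. The seat is the plate inside the ring, 20 mm above the underside. A ridge 50 mm high with a knob up to 62 mm stands at x = +97 to +127 mm. Origin: on the ring's axis, at underside level.
- casting: Loose dark steel casting, round and waisted like a spool: foot 50 mm diameter and 14 mm high, waist 36 mm, top flange 50 mm diameter from 52 to 84 mm height, flat top with a small bright disc. 84 mm high, about 0.7 kg (the heaviest part). Grip it by the top flange. Origin: centre of its underside, z up.
- cover: Loose white plastic cover, a square upright box 46 x 46 x 78 mm high with black vent slots low on two sides, about 0.06 kg. Its sides lie along its x and y. Origin: centre of its underside, z up.
- model_eye: Loose model eye: low black cylinder, 44 mm diameter, 30 mm high, with a small glass dome on top to 37 mm, about 0.09 kg. Origin: centre of its underside, z up (dome up).
- pedal: Bystander: grey foot pedal, 100 x 70 x 34 mm, loose. Leave alone. Origin: centre of its underside.
- display: Bystander: white display unit with a dark screen, 90 x 150 x 85 mm, loose. Leave alone. Origin: centre of its underside.
- screwdriver: Bystander: screwdriver 170 mm long lying along its x, loose. Leave alone. Origin: under the middle of it, at about table level.

How it is judged (in metres and radians):
On the way, in this order (a step that is already met when the one before it is completed fails the run):
1. casting stands upright and released on the tray's floor (horizontal distance between casting and tray below 0.025 m and z of casting in the frame of tray below 0.01 m and linear speed of casting below 0.02 m/s and contact force between casting and the fingers below 0.5 N and angle between casting's own z axis and vertical below 0.12 rad), for 0.2 s.
2. cover stands on top of the casting in the tray, both released, with the model eye still at its place in the trough (all of step 1 and horizontal distance between cover and casting below 0.016 m and z of cover in the frame of casting between 0.079 and 0.09 m and linear speed of cover below 0.02 m/s and contact force between cover and the fingers below 0.5 N and angle between cover's own z axis and vertical below 0.12 rad and distance of model_eye from where it was at the start of the episode below 0.03 m), for 0.2 s.
3. model eye stands released in the stand's ring while casting and cover are still parked (all of step 1 and horizontal distance between model_eye and stand below 0.012 m and z of model_eye in the frame of stand between 0.016 and 0.024 m and linear speed of each of model_eye, cover below 0.02 m/s and contact force between each of model_eye, cover and the fingers below 0.5 N and angle between each of model_eye, cover's own z axis and vertical below 0.12 rad and horizontal distance between cover and casting below 0.016 m and z of cover in the frame of casting between 0.079 and 0.09 m), for 0.2 s.
At the end, for the whole second after the job is handed in: The model eye stands upright in the stand's ring (within 12 mm of its axis, on the seat); casting and cover stand upright in the trough, each within 15 mm of where it stood at the start; all released and at rest (horizontal distance between model_eye and stand below 0.012 m and z of model_eye in the frame of stand between 0.016 and 0.024 m and linear speed of each of model_eye, casting, cover below 0.02 m/s and contact force between each of model_eye, casting, cover and the fingers below 0.5 N and angle between each of model_eye, casting, cover's own z axis and vertical below 0.12 rad and distance of each of casting, cover from where it was at the start of the episode below 0.015 m); the robot touches nothing.
It fails at once if the pedal was disturbed (moved over 30 mm) (distance of pedal from where it was at the start of the episode above 0.03 m).
It fails at once if the display was disturbed (moved over 30 mm) (distance of display from where it was at the start of the episode above 0.03 m).
It fails at once if the screwdriver was disturbed (moved over 30 mm) (distance of screwdriver from where it was at the start of the episode above 0.03 m).
It also fails if it takes over 136 s, if anything falls off the work surface, if the arm or the gripper's body presses on something with over 40 N, if the wrist force passes 120 N, or if a joint passes its speed limit or range.

ROBOT

A 6-joint arm with a two-finger parallel gripper is mounted at the origin on the work surface. World frame = base frame: x ahead of the robot, y to its left, z up, the work surface at z = 0. Lengths are in mm, angles in rad, forces in N, time in s.
With the tool pointing down it reaches from about 350 to 875 mm from the base axis. Payload 4.2 kg.
Tool frame: the origin (TCP) lies midway between the tips of the shut fingers; the grasp point (between the pads) lies 19 mm behind it (arm.hold_point_z is the distance from the TCP to the grasp point, in mm); z points along the fingers, y is the line along which they close (so a half turn about z gives the same grasp; the last joint's range is limited). The gripper opens to 85 mm and grips with 20 to 120 N. Pads are 22 mm wide; open, the fingers measure 114 mm over their backs; the gripper's body (76 mm by 85 mm) begins 54 mm behind the grasp point. The pads swing forward as they close: fully open they stand 13 mm farther back than shut.
Start: joints at [-0.918, 0.385, 0.008, 0, -1.194, -0.259], TCP at [239.826, -577.133, 231.312] pointing down, gripper open.
Joint ranges: [-3.14, 3.14], [-1.21, 2.06], [-1.07, 1.41], [-3.16, 2.05], [-2.99, -0.16], [-3.1, 3.1]. Speed limits (rad/s): [2.79, 2.79, 3.14, 3.14, 3.14, 3.14].

INTERFACE

Orientations are given as a unit quaternion [x, y, z, w].
In Python, from bench import arm, vision gives the robot as it stands. The module is installed in compiled form; this text tells all that it offers.
- The arm moves only by the tool servo_tool, never from a script. Its argument "plan" is a list of rows, each a list of 7 numbers: the shift along the world's x, y, z each as a share of 300 mm, from -1 to 1, then the turn, a rotation vector about the world's x, y, z each as a share of 2 rad, from -1 to 1, then the opening, from 0 (shut) to 1 (fully open). A call has 1 to 20 rows; each row shifts and turns the commanded pose from where the row before left it; what a row does not reach is not made up. A row lasts 1/8 s, in which the tool goes at most 62.5 mm and 10.7 degrees, less where a joint would pass 70% of its speed; a pose out of reach is approached as far as the arm can. A call with a number of a shift or a turn outside -1 to 1 is refused whole. A call with a gripper value outside its range is refused whole. The fingers move at their own pace and stop on an object; the grip force is fixed at half the most. Time passes only in rows, so rows that do not move let the fingers close. It gives the time, the measured TCP pose, the force, the opening and the grip force at its end, in the units of the state.
- arm.read_state(): the state, without advancing time (a new reading comes with each control period).
- vision.get_image(name): name is "side" or "top"; returns a dict with "image" (384x512x3 uint8, red, green, blue), "z_map" (384x512 float32, mm along the optical axis (not along the pixel's ray), 0 where there is no reading), "K" (3x3 intrinsics, pixels), "world_to_cam" (4x4, takes a point from world to camera coordinates). Camera axes: x right, y down, z forward; pixel columns grow to the right and rows downward; lengths in mm; the calibration is good to about 2 mm. A picture is of the moment at which its call begins.
- arm.job_done(): hands the job in; it is judged then, once.
The state is a dict: "clock": time; "joints": joint angles; "joint_vel": joint speeds; "joint_efforts": joint torques, N m; "position": TCP position; "ee_rot": TCP orientation; "contact_force": force on the tool from outside, world axes, zero at the start; "wrist_torque": the same for the moment, N m; "gripper_width": finger opening in mm; "grasp_force": force on a finger pad.
Only numpy, scipy, OpenCV 4.12 (cv2) and the standard library are available. Lean on these libraries where they do the work, as an engineer would, in place of code of your own. Each camera call takes 0.05 s, during which the arm holds its last target. There are 200 camera calls.

## Working session

There is one attempt and no reset: what is moved stays moved. The work goes in short steps, Python scripts to look and compute and a tool call to move; the robot and the scene stay as the last step left them, time stands still between calls to the robot, and variables do not carry over. Pictures are saved under pics/ and viewed, at most 14 in all, crops included, and the job is handed in when it is done.

Besides the shell and the picture viewer there is one more tool, called after "Request:" by a JSON object that holds its "api" and its "payload", one argument or row to a line. servo_tool: Moves the arm, as the interface text tells. Its arguments: {"type":"object","properties":{"plan":{"type":"array"}},"required":["plan"]}

```bash
mkdir -p pics; cat > h.py <<'E'
import numpy as np, cv2
from bench import arm, vision
def cloud(d):
    z=d["z_map"].astype(float); v,u=np.mgrid[:z.shape[0],:z.shape[1]]; K=d["K"]
    c=np.stack([(u-K[0,2])/K[0,0]*z,(v-K[1,2])/K[1,1]*z,z],-1)
    T=np.linalg.inv(d["world_to_cam"]); return c@T[:3,:3].T+T[:3,3]
def save(n,im): cv2.imwrite("pics/"+n,im[:,:,::-1])
E
python3 - <<'E'
from h import *
for n in("top","side"):
    d=vision.get_image(n); save(n+"0.png",d["image"]); np.savez(n+"0.npz",**d)
    print(n,d["K"].tolist(),np.linalg.inv(d["world_to_cam"]).round(2).tolist())
print(arm.read_state(),arm.hold_point_z)
E
```

```text
top [[362.1171347588028, 0.0, 253.72527877541933], [0.0, 362.1171347588028, 191.60784996642914], [0.0, 0.0, 1.0]] [[0.02, -0.99, 0.16, 469.24], [-1.0, -0.01, 0.02, -12.81], [-0.02, -0.16, -0.99, 971.14], [0.0, 0.0, 0.0, 1.0]]
side [[361.849681813377, 0.0, 259.4582162822432], [0.0, 361.849681813377, 193.38388962235277], [0.0, 0.0, 1.0]] [[-1.0, -0.01, -0.01, 615.16], [-0.0, 0.77, -0.64, 591.82], [0.01, -0.64, -0.77, 743.31], [0.0, 0.0, 0.0, 1.0]]
{'clock': 0.1, 'joints': array([-9.18390289e-01,  3.85453192e-01,  6.78155084e-03, -4.38358626e-04,
       -1.19402051e+00, -2.58581246e-01]), 'joint_vel': array([ 6.06104864e-04, -1.10897207e-03,  2.42558551e-03,  5.87723660e-04,
        3.26043665e-04,  7.97924200e-05]), 'joint_efforts': array([-1.81090996e-03, -3.93317878e+01,  1.88928705e+01,  4.19789448e+00,
       -2.56744373e-03, -5.33599511e-07]), 'position': array([ 239.63286812, -576.67100469,  230.35392356]), 'ee_rot': array([-1.95562966e-01,  9.80690668e-01,  9.40889919e-04, -2.34035547e-04]), 'contact_force': array([-0.00320859, -0.35937385,  0.04330036]), 'wrist_torque': array([0.00460926, 0.00462566, 0.00302362]), 'grasp_force': 0.0, 'gripper_width': 85.16439304821462} 18.700000000000003
```

View pics/top0.png

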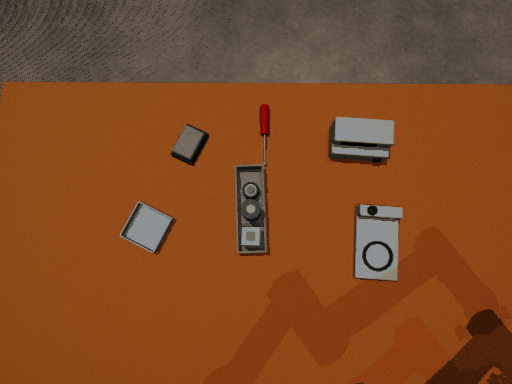

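View pics/side0.png

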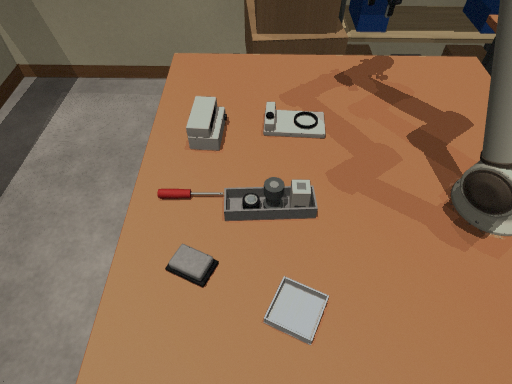

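Top view: trough around (252,210), with the eye at (251,190), the casting at (251,210) and the cover at (251,237). The tray is at (147,228) and the stand ring at (377,256). The side view agrees: eye (251,201), casting (274,190), cover (301,192).

```bash
cat >> h.py <<'E'
def rect(P,m):
    r=cv2.minAreaRect(P[m][:,:2].astype(np.float32)); return [np.round(x,1).tolist() if not np.isscalar(x) else round(x,1) for x in r]
def reg(P,u0,u1,v0,v1,z0,z1):
    m=np.zeros(P.shape[:2],bool); m[v0:v1,u0:u1]=1
    m&=(P[...,2]>z0)&(P[...,2]<z1); return m
def ray(d,u,v,z):
    K=d["K"];T=np.linalg.inv(d["world_to_cam"]); r=T[:3,:3]@[(u-K[0,2])/K[0,0],(v-K[1,2])/K[1,1],1]
    return T[:3,3]+r*(z-T[2,3])/r[2]
E
python3 - <<'E'
from h import *
B={"top":dict(table=(200,225,280,330,-20,20),casting=(232,270,195,225,74,95),cover=(232,270,222,252,68,90),eye=(235,268,178,202,25,42),trough=(228,274,158,260,30,48),tray=(112,180,195,258,16,34),trayfl=(112,180,195,258,-3,12),plate=(350,406,198,286,12,40),ringtop=(358,398,236,276,26,36)),
"side":dict(casting=(260,290,172,215,76,95),cover=(288,315,175,215,70,90),eye=(238,264,188,212,25,42),trough=(218,322,178,224,30,48),tray=(260,332,275,342,16,34),plate=(258,330,98,140,12,40))}
for n in B:
    d=dict(np.load(n+"0.npz")); P=cloud(d)
    for k,b in B[n].items():
        m=reg(P,*b); print(n,k,m.sum(),rect(P,m),"med",np.median(P[m],0).round(1),"mean",P[m].mean(0).round(1))
    g=cv2.cvtColor(d["image"],cv2.COLOR_RGB2GRAY)
    u0,u1,v0,v1=(355,400,236,276) if n=="top" else (290,322,108,133)
    c,_=cv2.findContours((g[v0:v1,u0:u1]<60).astype(np.uint8),cv2.RETR_CCOMP,cv2.CHAIN_APPROX_NONE)
    for q in c:
        if len(q)>25:
            e=cv2.fitEllipse(q); print(n,"ring",np.round(e[1],1),ray(d,e[0][0]+u0,e[0][1]+v0,30).round(1))
    u0,u1,v0,v1=(232,335,160,352) if 0 else ((228,274,178,256) if n=="top" else (220,320,172,222))
    s=2.2; im=cv2.resize(d["image"][v0:v1,u0:u1],None,fx=5,fy=5,interpolation=cv2.INTER_CUBIC); save(n+"_tr.png",im)
E
```

```text
top table 1244 [[332.8, 114.7], [123.7, 63.7], 1.7] med [332.7 114.3   0.6] mean [332.7 114.3   0.6]
top casting 324 [[573.6, 17.3], [49.3, 47.2], 89.9] med [572.5  17.1  89.6] mean [573.1  16.7  89.4]
top cover 358 [[506.8, 16.4], [43.8, 44.3], 1.0] med [506.7  16.2  83.3] mean [506.7  16.2  83.3]
top eye 298 [[629.3, 21.4], [61.1, 76.4], 0.5] med [627.6  19.8  37.6] mean [628.2  21.4  37. ]
top trough 696 [[582.4, 19.6], [230.1, 76.0], 2.9] med [619.3  20.4  39.5] mean [597.4  20.6  39. ]
top tray 325 [[529.9, 293.9], [105.9, 103.6], 64.8] med [529.1 298.2  24.4] mean [529.  294.9  23.8]
top trayfl 3834 [[534.1, 302.9], [167.5, 190.6], 1.0] med [532.2 299.4   1.5] mean [532.9 300.3   1.8]
top plate 2713 [[498.6, -308.5], [110.9, 187.0], 86.4] med [ 483.6 -305.3   20.9] mean [ 484.5 -305.5   21.6]
top ringtop 249 [[465.0, -308.1], [72.6, 79.3], 0.7] med [ 465.3 -307.5   30.7] mean [ 464.9 -307.2   30.6]
top ring [28.3 30. ] [ 464.2 -306.7   30. ]
top ring [24.6 25.7] [ 464.5 -306.3   30. ]
side casting 307 [[575.4, 19.5], [49.4, 48.4], 52.1] med [575.1  23.3  87.8] mean [575.7  22.   87. ]
side cover 314 [[509.2, 17.8], [45.6, 45.8], 89.4] med [510.1  22.8  81.5] mean [509.9  21.6  80.6]
side eye 397 [[631.6, 23.8], [64.7, 75.6], 1.5] med [632.2  23.7  35. ] mean [631.7  21.2  34.8]
side trough 988 [[583.5, 20.7], [229.6, 80.4], 3.2] med [611.6  36.3  37.2] mean [590.9  30.5  36.7]
side tray 526 [[531.7, 294.5], [105.4, 104.1], 64.1] med [533.3 299.9  23.6] mean [533.6 297.1  22.8]
side plate 1244 [[501.8, -307.0], [113.8, 190.0], 87.1] med [ 492.  -296.    18.7] mean [ 492.6 -297.4   19.7]
side ring [16.  23.4] [ 467.8 -298.3   30. ]
side ring [12.  20.5] [ 468.4 -298.2   30. ]
```

View pics/top_tr.png

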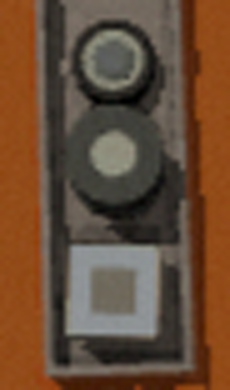

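The depth heights match: casting top ~89, cover ~83, walls ~39. Trough yaw is about 2.9°.
- Casting (574.5, 18.5)
- Cover (507.5, 17)
- Eye (632, 22)
- Tray (530.5, 294), yaw −25.5°
- Ring (465, −306)

I'll move above the casting first.

Request:
{"api": "servo_tool", "payload": {
  "plan": [
    [0.08,0.1417,0,0,0,-0.043,1],
    [0.08,0.1417,0,0,0,-0.043,1],
    [0.08,0.1417,0,0,0,-0.043,1],
    [0.08,0.1417,0,0,0,-0.043,1],
    [0.08,0.1417,0,0,0,0,1],
    [0.08,0.1417,0,0,0,0,1],
    [0.08,0.1417,0,0,0,0,1],
    [0.08,0.1417,0,0,0,0,1],
    [0.08,0.1417,0,0,0,0,1],
    [0.08,0.1417,0,0,0,0,1],
    [0.08,0.1417,0,0,0,0,1],
    [0.08,0.1417,0,0,0,0,1],
    [0.08,0.1417,0,0,0,0,1],
    [0.08,0.1417,0,0,0,0,1],
    [0,0,0,0,0,0,1],
    [0,0,0,0,0,0,1]
  ]
}}

```text
clock: 2.1
position: [575.3, 17.9, 230.7]
ee_rot: [-0.025, 1.0, -0.0, -0.001]
contact_force: [-0.5, -0.9, -0.8]
gripper_width: 85.2
grasp_force: 0.0
```

Request:
{"api": "servo_tool", "payload": {
  "plan": [
    [0,0,-0.1,0,0,0,1],
    [0,0,-0.1,0,0,0,1],
    [0,0,-0.1,0,0,0,1],
    [0,0,-0.1,0,0,0,1],
    [0,0,-0.07,0,0,0,1],
    [0,0,-0.07,0,0,0,1],
    [0,0,-0.06,0,0,0,1],
    [0,0,0,0,0,0,1],
    [0,0,0,0,0,0,0.5],
    [0,0,0,0,0,0,0.3],
    [0,0,0,0,0,0,0.3],
    [0,0,0,0,0,0,0.3],
    [0,0,0,0,0,0,0.3],
    [0,0,0,0,0,0,0.3]
  ]
}}

```text
clock: 3.85
position: [576.5, 17.5, 52.9]
ee_rot: [-0.025, 1.0, -0.0, 0.001]
contact_force: [0.3, -3.5, 5.6]
gripper_width: 48.2
grasp_force: 61.6
```

Request:
{"api": "servo_tool", "payload": {
  "plan": [
    [0,0,0.04,0,0,0,0.3],
    [0,0,0.08,0,0,0,0.3],
    [0,0,0.1,0,0,0,0.3],
    [0,0,0.1,0,0,0,0.3],
    [0,0,0.08,0,0,0,0.3],
    [-0.01,0.06,0,0,0,0,0.3],
    [-0.02,0.1,0,0,0,0,0.3],
    [-0.02,0.12,0,0,0,0,0.3],
    [-0.02,0.12,0,0,0,0,0.3],
    [-0.02,0.12,0,0,0,0,0.3],
    [-0.02,0.12,0,0,0,0,0.3],
    [-0.02,0.12,0,0,0,0,0.3],
    [-0.02,0.1,0,0,0,0,0.3],
    [0,0.06,0,0,0,0,0.3],
    [0,0,0,0,0,0,0.3],
    [0,0,0,0,0,0,0.3]
  ]
}}

```text
clock: 5.85
position: [530.3, 293.2, 170.5]
ee_rot: [-0.025, 1.0, -0.001, -0.001]
contact_force: [0.3, 0.3, -6.0]
gripper_width: 48.4
grasp_force: 63.6
```

```bash
python3 - <<'E'
from h import *
d=vision.get_image("side"); save("s1.png",d["image"])
E
```

```text
(no output)
```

View pics/s1.png

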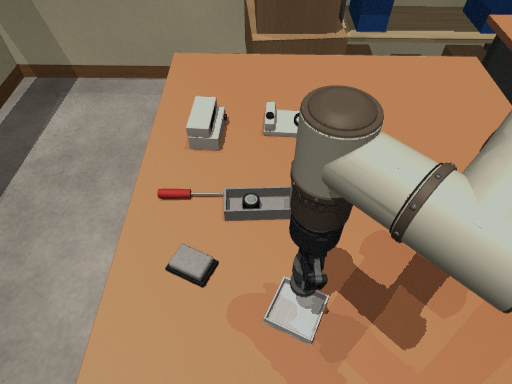

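The casting is held and hanging over the tray at (308,285), with the eye undisturbed. Next I lower it.

Request:
{"api": "servo_tool", "payload": {
  "plan": [
    [0,0,-0.08,0,0,0,0.3],
    [0,0,-0.1,0,0,0,0.3],
    [0,0,-0.1,0,0,0,0.3],
    [0,0,-0.06,0,0,0,0.3],
    [0,0,-0.03,0,0,0,0.3],
    [0,0,-0.007,0,0,0,0.3],
    [0,0,-0.007,0,0,0,0.3],
    [0,0,0,0,0,0,0.3],
    [0,0,0,0,0,0,0.3]
  ]
}}

```text
clock: 7.02
position: [531.1, 294.3, 56.7]
ee_rot: [-0.025, 1.0, 0.0, 0.0]
contact_force: [-0.0, 0.3, -6.2]
gripper_width: 48.8
grasp_force: 63.6
```

Request:
{"api": "servo_tool", "payload": {
  "plan": [
    [0,0,-0.007,0,0,0,0.3],
    [0,0,-0.007,0,0,0,0.3],
    [0,0,0,0,0,0,0.3],
    [0,0,0,0,0,0,0.3]
  ]
}}

```text
clock: 7.52
position: [530.9, 294.1, 52.1]
ee_rot: [-0.025, 1.0, 0.0, 0.0]
contact_force: [-0.7, -0.8, -4.5]
gripper_width: 48.9
grasp_force: 63.7
```

Request:
{"api": "servo_tool", "payload": {
  "plan": [
    [0,0,-0.003,0,0,0,0.3],
    [0,0,0,0,0,0,0.6],
    [0,0,0,0,0,0,0.8],
    [0,0,0,0,0,0,1],
    [0,0,0,0,0,0,1],
    [0,0,0,0,0,0,1],
    [0,0,0.05,0,0,0,1],
    [0,0,0.1,0,0,0,1],
    [0,0,0.15,0,0,0,1],
    [0,0,0.15,0,0,0,1],
    [0,-0.15,0.15,0,0,0,1],
    [-0.02,-0.2,0,0,0,0,1],
    [-0.02,-0.2,0,0,0,0,1],
    [-0.02,-0.2,0,0,0,0,1],
    [-0.015,-0.17,0,0,0,0,1],
    [0,0,0,0,0,0,1],
    [0,0,0,0,0,0,1]
  ]
}}

```text
clock: 9.65
position: [508.6, 18.8, 231.2]
ee_rot: [-0.025, 1.0, 0.0, 0.001]
contact_force: [-0.3, 0.7, 0.1]
gripper_width: 85.5
grasp_force: 0.0
```

```bash
python3 - <<'E'
from h import *
for n in("top","side"):
    d=vision.get_image(n); save(n+"2.png",d["image"]); P=cloud(d)
    u=(112,180,185,258) if n=="top" else (260,332,245,342)
    m=reg(P,*u,72,95); print(n,"casting",m.sum(),rect(P,m),P[m].mean(0) if m.any() else 0)
    if n=="side":
        m=reg(P,285,320,170,215,70,90); print("cover",m.sum(),rect(P,m) if m.any() else 0)
print(arm.read_state()["position"])
E
```

```text
top casting 11 [[546.6, 307.3], [3.8, 20.5], 36.4] [546.65014736 306.69470347  88.27183672]
side casting 565 [[530.4, 295.0], [48.7, 48.6], 8.2] [530.94085598 297.33408517  86.31893837]
cover 314 [[509.8, 18.4], [46.9, 46.3], 87.1]
[508.62292559  19.64612671 230.6731743 ]
```

View pics/side2.png

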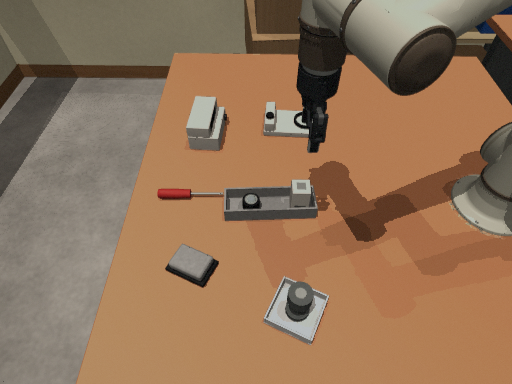

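The casting stands upright in the tray at (299,300). The cover is at (300,193). Next I grip the cover.

Request:
{"api": "servo_tool", "payload": {
  "plan": [
    [0,-0.003,-0.1,0,0,0,1],
    [0,0,-0.1,0,0,0,1],
    [0,0,-0.1,0,0,0,1],
    [0,0,-0.1,0,0,0,1],
    [0,0,-0.08,0,0,0,1],
    [0,0,-0.07,0,0,0,1],
    [0,0,-0.06,0,0,0,1],
    [0,0,0,0,0,0,1],
    [0,0,0,0,0,0,0.6],
    [0,0,0,0,0,0,0.5],
    [0,0,0,0,0,0,0.4],
    [0,0,0,0,0,0,0.3],
    [0,0,0,0,0,0,0.3],
    [0,0,0,0,0,0,0.3],
    [0,0,0,0,0,0,0.3]
  ]
}}

```text
clock: 11.62
position: [509.0, 18.1, 48.4]
ee_rot: [-0.025, 1.0, 0.0, 0.001]
contact_force: [-1.8, -0.4, 6.1]
gripper_width: 45.8
grasp_force: 60.0
```

Request:
{"api": "servo_tool", "payload": {
  "plan": [
    [0,0,0.04,0,0,0,0.3],
    [0,0,0.08,0,0,0,0.3],
    [0,0,0.1,0,0,0,0.3],
    [0,0,0.1,0,0,0,0.3],
    [0,0,0.1,0,0,0,0.3],
    [0,0,0.05,0,0,0,0.3],
    [0.008,0.06,0,0,0,0,0.3],
    [0.01,0.1,0,0,0,0,0.3],
    [0.01,0.12,0,0,0,0,0.3],
    [0.01,0.12,0,0,0,0,0.3],
    [0.01,0.12,0,0,0,0,0.3],
    [0.01,0.12,0,0,0,0,0.3],
    [0.01,0.12,0,0,0,0,0.3],
    [0,0.1,0,0,0,0,0.3],
    [0,0.06,0,0,0,0,0.3],
    [0,0,0,0,0,0,0.3],
    [0,0,0,0,0,0,0.3],
    [0,0,0,0,0,0,0.3]
  ]
}}

```text
clock: 13.88
position: [528.7, 293.0, 188.3]
ee_rot: [-0.024, 1.0, -0.0, -0.0]
contact_force: [0.4, -0.1, -1.5]
gripper_width: 45.6
grasp_force: 60.6
```

Request:
{"api": "servo_tool", "payload": {
  "plan": [
    [0.003,0.004,-0.05,0,0,0,0.3],
    [0,0,-0.06,0,0,0,0.3],
    [0,0,-0.04,0,0,0,0.3],
    [0,0,-0.02,0,0,0,0.3],
    [0,0,-0.01,0,0,0,0.3],
    [0,0,-0.003,0,0,0,0.3],
    [0,0,0,0,0,0,0.3],
    [0,0,0,0,0,0,0.3]
  ]
}}

```text
clock: 14.88
position: [529.8, 295.3, 133.8]
ee_rot: [-0.025, 1.0, 0.0, 0.0]
contact_force: [1.0, 0.1, -1.3]
gripper_width: 45.5
grasp_force: 60.6
```

Request:
{"api": "servo_tool", "payload": {
  "plan": [
    [0,0,-0.005,0,0,0,0.3],
    [0,0,0,0,0,0,0.3],
    [0,0,-0.004,0,0,0,0.3],
    [0,0,0,0,0,0,0.3],
    [0,0,0,0,0,0,0.3]
  ]
}}

```text
clock: 15.5
position: [529.9, 295.3, 131.4]
ee_rot: [-0.025, 1.0, 0.0, 0.0]
contact_force: [-1.5, -1.1, 5.1]
gripper_width: 45.7
grasp_force: 60.6
```

Contact is made, so I release and lift.

Request:
{"api": "servo_tool", "payload": {
  "plan": [
    [0,0,0,0,0,0,0.6],
    [0,0,0,0,0,0,0.7],
    [0,0,0,0,0,0,0.85],
    [0,0,0,0,0,0,1],
    [0,0,0,0,0,0,1],
    [0,0,0.04,0,0,0,1],
    [0,0,0.08,0,0,0,1],
    [0,0,0.12,0,0,0,1],
    [0,0,0.12,0,0,0,1],
    [0,-0.1,0.1,0,0,0,1],
    [0.04,-0.18,0,0,0,0,1],
    [0.06,-0.2,0,0,0,0,1],
    [0.08,-0.2,0,0,0,0,1],
    [0.08,-0.18,-0.05,0,0,0,1],
    [0.08,-0.05,-0.1,0,0,0,1],
    [0,0,0,0,0,0,1]
  ]
}}

```text
clock: 17.5
position: [630.4, 22.4, 221.0]
ee_rot: [-0.023, 1.0, -0.0, -0.003]
contact_force: [-1.2, -0.1, -0.3]
gripper_width: 85.6
grasp_force: 0.0
```

```bash
python3 - <<'E'
from h import *
d=vision.get_image("side"); save("side3.png",d["image"]); P=cloud(d)
m=reg(P,255,340,200,342,155,175); print("cover",m.sum(),rect(P,m),P[m].mean(0))
print(arm.read_state()["position"],arm.read_state()["joints"])
E
```

```text
cover 684 [[530.4, 294.7], [45.9, 47.3], 1.2] [531.07018823 297.05982029 164.64660545]
[630.67320691  23.38431563 222.94528859] [ 2.93100472e-01  4.01669982e-01  1.28325880e-02  1.02409227e-04
 -1.18409905e+00 -1.81562147e+00]
```

View pics/side3.png

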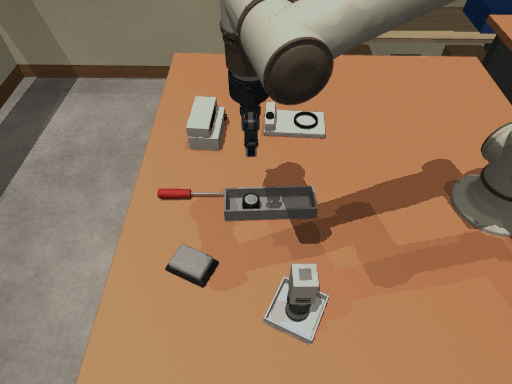

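The cover sits upright on the casting (top at 164.6, centred within 1 mm). The eye is at (251,201). Rotating 90° and refining the eye position.

Request:
{"api": "servo_tool", "payload": {
  "plan": [
    [0,0,0,0,0,0.0873,0.78],
    [0,0,0,0,0,0.0873,0.78],
    [0,0,0,0,0,0.0873,0.78],
    [0,0,0,0,0,0.0873,0.78],
    [0,0,0,0,0,0.0873,0.78],
    [0,0,0,0,0,0.0873,0.78],
    [0,0,0,0,0,0.0873,0.78],
    [0,0,0,0,0,0.0873,0.78],
    [0,0,0,0,0,0.0873,0.78],
    [0,0,0,0,0,0,0.78],
    [0,0,0,0,0,0,0.78]
  ]
}}

```text
clock: 18.92
position: [630.8, 24.9, 224.8]
ee_rot: [0.724, -0.69, 0.0, -0.001]
contact_force: [-1.0, -0.7, -0.3]
gripper_width: 66.5
grasp_force: 0.0
```

```bash
python3 - <<'E'
from h import *
d=vision.get_image("side")
for n,d in(("side",d),("top",dict(np.load("top0.npz")))):
    P=cloud(d); b=(236,266,186,214) if n=="side" else (235,268,178,204)
    # keep only points inside the trough interior
    c,s=np.cos(.0506),np.sin(.0506); Q=P[...,:2]-[583,20]; lx=Q@[c,s]; ly=Q@[-s,c]
    m=reg(P,*b,29,46)&(abs(ly)<28)&(abs(lx-50)<30)&((lx>25)); print(n,m.sum(),rect(P,m),P[m].mean(0).round(1),cv2.minEnclosingCircle(P[m][:,:2].astype(np.float32)))
print(arm.read_state())
E
```

```text
side 203 [[630.9, 21.6], [42.4, 42.7], 38.1] [631.3  24.1  35.2] ((631.5475463867188, 21.647846221923828), 22.32613754272461)
top 217 [[629.4, 21.0], [43.1, 41.0], 46.7] [629.   20.1  37. ] ((629.7967529296875, 20.243309020996094), 22.01235008239746)
{'clock': 18.975, 'joints': array([ 2.95175640e-01,  3.99218477e-01,  1.30432120e-02,  8.63714657e-05,
       -1.18333380e+00, -2.45933205e-01]), 'joint_vel': array([-0.00542838,  0.0075849 , -0.00257126, -0.00285279,  0.00039224,
        0.00969339]), 'joint_efforts': array([ 6.44514291e-02, -4.00167489e+01,  1.88402474e+01,  4.18476328e+00,
        5.48902462e-04, -1.11831771e-02]), 'position': array([630.78309842,  24.74622773, 224.52197829]), 'ee_rot': array([ 7.24311620e-01, -6.89472452e-01,  3.51732850e-04, -5.40502282e-04]), 'contact_force': array([ 1.23652671, -0.52141095,  0.43072766]), 'wrist_torque': array([-0.01221883,  0.01393577, -0.00419834]), 'grasp_force': 0.0, 'gripper_width': 66.34334518197835}
```

Request:
{"api": "servo_tool", "payload": {
  "plan": [
    [0,-0.012,-0.1,0,0,0,0.78],
    [0,0,-0.1,0,0,0,0.78],
    [0,0,-0.1,0,0,0,0.78],
    [0,0,-0.1,0,0,0,0.78],
    [0,0,-0.1,0,0,0,0.78],
    [0,0,-0.08,0,0,0,0.78],
    [0,0,-0.05,0,0,0,0.78],
    [0,0,-0.04,0,0,0,0.78],
    [0,0,-0.03,0,0,0,0.78],
    [0,0,0,0,0,0,0.78],
    [0,0,0,0,0,0,0.78]
  ]
}}

```text
clock: 20.35
position: [631.3, 20.7, 14.3]
ee_rot: [0.725, -0.689, 0.0, -0.001]
contact_force: [0.5, 0.6, -0.1]
gripper_width: 66.5
grasp_force: 0.0
```

Request:
{"api": "servo_tool", "payload": {
  "plan": [
    [0,0,-0.02,0,0,0,0.78],
    [0,0,0,0,0,0,0.78],
    [0,0,0,0,0,0,0.6],
    [0,0,0,0,0,0,0.5],
    [0,0,0,0,0,0,0.3],
    [0,0,0,0,0,0,0.3],
    [0,0,0,0,0,0,0.3],
    [0,0,0,0,0,0,0.3],
    [0,0,0,0,0,0,0.3]
  ]
}}

```text
clock: 21.48
position: [631.1, 20.7, 8.1]
ee_rot: [0.725, -0.689, 0.0, -0.0]
contact_force: [-0.8, 0.5, 5.3]
gripper_width: 42.7
grasp_force: 60.8
```

The ring rises 10 mm, so the tips must stay at least 10 mm above the eye's underside. I'll regrip 7 mm higher.

Request:
{"api": "servo_tool", "payload": {
  "plan": [
    [0,0,0,0,0,0,0.65],
    [0,0,0,0,0,0,0.65],
    [0,0,0,0,0,0,0.65],
    [0,0,0.023,0,0,0,0.65],
    [0,0,0,0,0,0,0.65],
    [0,0,0,0,0,0,0.5],
    [0,0,0,0,0,0,0.3],
    [0,0,0,0,0,0,0.3],
    [0,0,0,0,0,0,0.3],
    [0,0,0,0,0,0,0.3],
    [0,0,0,0,0,0,0.3]
  ]
}}

```text
clock: 22.85
position: [631.1, 20.7, 15.3]
ee_rot: [0.725, -0.689, 0.0, -0.0]
contact_force: [-1.5, 0.4, 6.1]
gripper_width: 42.0
grasp_force: 60.8
```

Request:
{"api": "servo_tool", "payload": {
  "plan": [
    [0,0,0.03,0,0,0,0.3],
    [0,0,0.07,0,0,0,0.3],
    [0,0,0.1,0,0,0,0.3],
    [0,0,0.12,0,0,0,0.3],
    [0,0,0.11,0,0,0,0.3],
    [-0.033,-0.065,0,0,0,0,0.3],
    [-0.06,-0.118,0,0,0,0,0.3],
    [-0.06,-0.118,0,0,0,0,0.3],
    [-0.06,-0.118,0,0,0,0,0.3],
    [-0.06,-0.118,0,0,0,0,0.3],
    [-0.06,-0.118,0,0,0,0,0.3],
    [-0.06,-0.118,0,0,0,0,0.3],
    [-0.06,-0.118,0,0,0,0,0.3],
    [-0.06,-0.118,0,0,0,0,0.3],
    [-0.04,-0.08,0,0,0,0,0.3],
    [0,0,0,0,0,0,0.3],
    [0,0,0,0,0,0,0.3]
  ]
}}

```text
clock: 24.98
position: [464.1, -305.8, 142.7]
ee_rot: [0.724, -0.689, -0.001, 0.0]
contact_force: [-0.4, -0.6, -0.6]
gripper_width: 42.1
grasp_force: 60.9
```

```bash
python3 - <<'E'
from h import *
d=vision.get_image("side"); save("side4.png",cv2.resize(d["image"][60:260,180:400],None,fx=3,fy=3))
print(arm.read_state()["position"])
E
```

```text
[ 464.54239399 -305.56306023  142.93134478]
```

View pics/side4.png

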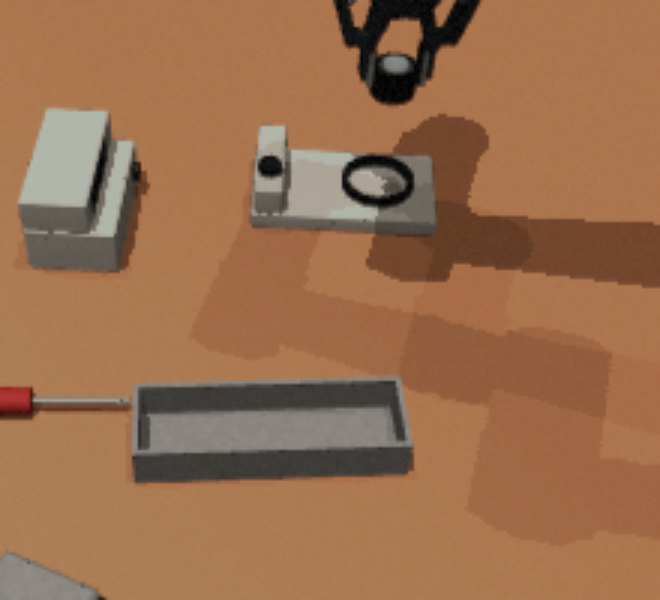

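The eye hangs level in the gripper above the stand, with the tips well above its underside. The ring shows at crop (378,181). I'll check the ring position again from the side, since the two views disagreed in y.

```bash
python3 - <<'E'
from h import *
for n in("side","top"):
    d=vision.get_image(n) if n=="side" else dict(np.load("top0.npz")); P=cloud(d)
    g=cv2.cvtColor(d["image"],cv2.COLOR_RGB2GRAY)
    u0,u1,v0,v1=(290,322,108,133) if n=="side" else (355,400,236,276)
    m=np.zeros(g.shape,bool); m[v0:v1,u0:u1]=(g<70)[v0:v1,u0:u1]
    vv,uu=np.nonzero(m); print(n,m.sum(),"px",uu.min(),uu.max(),vv.min(),vv.max())
    mr=m&(P[...,2]>22)&(P[...,2]<40); Q=P[mr]; print("depth ring",rect(P,mr),Q.mean(0).round(1))
    A=np.c_[2*Q[:,:2],np.ones(len(Q))]; s=np.linalg.lstsq(A,(Q[:,:2]**2).sum(1),rcond=None)[0]; print("circ",s[:2].round(1),np.sqrt(s[2]+s[:2]@s[:2]).round(1))
    for v in((uu.min()+uu.max())/2,): print("ray",ray(d,v,(vv.min()+vv.max())/2,30).round(1))
    if n=="side":
        for k in (vv.min(),vv.max()): print(k,ray(d,306,k,30).round(1))
E
```

```text
side 198 px 294 317 111 129
depth ring [[467.2, -304.8], [74.1, 71.5], 87.9] [ 466.1 -304.4   27. ]
circ [ 466.9 -304.6] 34.4
ray [ 467.8 -297.9   30. ]
111 [ 462.6 -342.6   30. ]
129 [ 469.6 -255.4   30. ]
top 280 px 355 392 236 270
depth ring [[464.8, -307.1], [72.9, 74.6], 1.5] [ 464.3 -308.    30.2]
circ [ 464.7 -306.3] 34.3
ray [ 470.7 -297.2   30. ]
```

Request:
{"api": "servo_tool", "payload": {
  "plan": [
    [0.004,0,-0.08,0,0,0,0.3],
    [0,0,-0.1,0,0,0,0.3],
    [0,0,-0.08,0,0,0,0.3],
    [0,0,-0.05,0,0,0,0.3],
    [0,0,-0.03,0,0,0,0.3],
    [0,0,-0.015,0,0,0,0.3],
    [0,0,-0.01,0,0,0,0.3],
    [0,0,0,0,0,0,0.3],
    [0,0,0,0,0,0,0.3]
  ]
}}

```text
clock: 26.2
position: [466.3, -306.2, 34.5]
ee_rot: [0.725, -0.689, 0.0, -0.0]
contact_force: [0.5, -0.4, -0.9]
gripper_width: 42.3
grasp_force: 60.9
```

Request:
{"api": "servo_tool", "payload": {
  "plan": [
    [0,0,-0.007,0,0,0,0.3],
    [0,0,0,0,0,0,0.3],
    [0,0,-0.005,0,0,0,0.3],
    [0,0,0,0,0,0,0.3],
    [0,0,0,0,0,0,0.3]
  ]
}}

```text
clock: 26.82
position: [466.1, -306.1, 30.3]
ee_rot: [0.725, -0.689, -0.0, 0.0]
contact_force: [0.2, -0.2, -0.4]
gripper_width: 41.9
grasp_force: 60.9
```

Request:
{"api": "servo_tool", "payload": {
  "plan": [
    [0,0,-0.003,0,0,0,0.3],
    [0,0,0,0,0,0,0.3],
    [0,0,0,0,0,0,0.6],
    [0,0,0,0,0,0,0.7],
    [0,0,0,0,0,0,0.85],
    [0,0,0,0,0,0,0.85],
    [0,0,0,0,0,0,0.85],
    [0,0,0.04,0,0,0,0.85],
    [0,0,0.1,0,0,0,0.85],
    [0,0,0.15,0,0,0,1],
    [0,0,0.15,0,0,0,1],
    [0,0.08,0.15,0,0,0,1],
    [0.02,0.15,0.1,0,0,-0.0873,1],
    [0.02,0.18,0,0,0,-0.0873,1],
    [0.03,0.18,0,0,0,-0.0873,1],
    [0.03,0.18,0,0,0,-0.0873,1],
    [0.03,0.18,0,0,0,-0.0873,1],
    [0.03,0.15,0,0,0,-0.0873,1],
    [0,0,0,0,0,0,1]
  ]
}}

```text
clock: 29.2
position: [513.8, 19.3, 237.4]
ee_rot: [-0.296, 0.955, 0.0, 0.001]
contact_force: [-0.8, -1.2, 0.1]
gripper_width: 85.2
grasp_force: 0.0
```

```bash
python3 - <<'E'
from h import *
for n in ("side","top"):
    d=vision.get_image(n); P=cloud(d)
    if n=="side":
        save("side5.png",cv2.resize(d["image"][90:350,170:350],None,fx=2.2,fy=2.2))
        m=reg(P,255,340,200,342,155,175); print("cover",m.sum(),rect(P,m))
    Q=P[...,:2]-[465.7,-305.5]
    m=reg(P,355,400,236,276,44,64) if n=="top" else reg(P,285,325,95,135,44,64)
    m&=np.hypot(Q[...,0],Q[...,1])<45
    print(n,"eye",m.sum(),m.any() and (rect(P,m),np.median(P[m][:,2])))
print(arm.read_state()["position"],arm.read_state()["joints"])
E
```

```text
cover 685 [[530.4, 294.9], [46.1, 47.1], 0.7]
side eye 79 ([[473.0, -299.9], [26.0, 42.8], 30.6], np.float64(49.0317508170906))
top eye 258 ([[464.9, -305.4], [41.7, 42.3], 86.4], np.float64(51.849249625974664))
[513.16323286  17.03461254 237.09214345] [ 3.49722420e-01  1.89865781e-01 -2.52516661e-01  9.39169745e-05
 -1.12799884e+00 -1.32204225e+00]
```

View pics/side5.png

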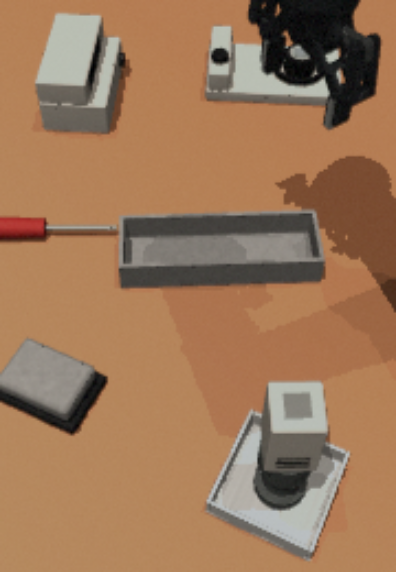

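The eye sits upright in the ring: top view puts it within 1 mm of the ring axis, with its top at 52. The casting and cover stack is unchanged. Next I fetch the cover.

Request:
{"api": "servo_tool", "payload": {
  "plan": [
    [0.005,0.06,0,0,0,-0.0873,1],
    [0.01,0.14,0,0,0,-0.0873,1],
    [0.01,0.16,0,0,0,-0.0873,1],
    [0.01,0.16,0,0,0,-0.0135,1],
    [0.01,0.16,0,0,0,0,1],
    [0.01,0.14,0,0,0,0,1],
    [0,0.1,0,0,0,0,1],
    [0,0,0,0,0,0,1],
    [0,0,0,0,0,0,1],
    [0,0,0,0,0,0,1]
  ]
}}

```text
clock: 30.55
position: [530.1, 291.3, 236.9]
ee_rot: [-0.022, 1.0, 0.0, 0.0]
contact_force: [0.4, 0.6, -0.4]
gripper_width: 85.3
grasp_force: 0.0
```

Request:
{"api": "servo_tool", "payload": {
  "plan": [
    [0,0.013,-0.06,0,0,0.003,1],
    [0,0,-0.1,0,0,0,1],
    [0,0,-0.1,0,0,0,1],
    [0,0,-0.06,0,0,0,1],
    [0,0,-0.032,0,0,0,1],
    [0,0,0,0,0,0,1],
    [0,0,0,0,0,0,1],
    [0,0,0,0,0,0,0.65],
    [0,0,0,0,0,0,0.5],
    [0,0,0,0,0,0,0.4],
    [0,0,0,0,0,0,0.3],
    [0,0,0,0,0,0,0.3],
    [0,0,0,0,0,0,0.3]
  ]
}}

```text
clock: 32.17
position: [530.3, 296.9, 131.6]
ee_rot: [-0.026, 1.0, 0.0, 0.001]
contact_force: [0.3, -0.8, 6.0]
gripper_width: 45.2
grasp_force: 61.5
```

Request:
{"api": "servo_tool", "payload": {
  "plan": [
    [0,0,0.03,0,0,0,0.3],
    [0,0,0.06,0,0,0,0.3],
    [0,0,0.07,0,0,0,0.3],
    [0,0,0.04,0,0,0,0.3],
    [-0.01,-0.06,0,0,0,0,0.3],
    [-0.01,-0.1,0,0,0,0,0.3],
    [-0.01,-0.12,0,0,0,0,0.3],
    [-0.01,-0.12,0,0,0,0,0.3],
    [-0.01,-0.12,0,0,0,0,0.3],
    [-0.01,-0.12,0,0,0,0,0.3],
    [-0.01,-0.12,0,0,0,0,0.3],
    [0,-0.1,0,0,0,0,0.3],
    [0,-0.069,0,0,0,0,0.3],
    [0,0,0,0,0,0,0.3],
    [0,0,0,0,0,0,0.3],
    [0,0,0,0,0,0,0.3]
  ]
}}

```text
clock: 34.17
position: [508.7, 18.5, 190.7]
ee_rot: [-0.026, 1.0, 0.0, -0.0]
contact_force: [-1.1, 0.4, -0.4]
gripper_width: 45.6
grasp_force: 61.2
```

Request:
{"api": "servo_tool", "payload": {
  "plan": [
    [0.002,-0.001,-0.08,0,0,0,0.3],
    [0,0,-0.1,0,0,0,0.3],
    [0,0,-0.1,0,0,0,0.3],
    [0,0,-0.08,0,0,0,0.3],
    [0,0,-0.06,0,0,0,0.3],
    [0,0,-0.03,0,0,0,0.3],
    [0,0,-0.015,0,0,0,0.3],
    [0,0,0,0,0,0,0.3],
    [0,0,0,0,0,0,0.3]
  ]
}}

```text
clock: 35.3
position: [510.0, 17.9, 52.1]
ee_rot: [-0.026, 1.0, 0.0, 0.001]
contact_force: [-0.4, -0.3, -1.3]
gripper_width: 45.1
grasp_force: 61.2
```

Request:
{"api": "servo_tool", "payload": {
  "plan": [
    [0,0,-0.007,0,0,0,0.3],
    [0,0,0,0,0,0,0.3],
    [0,0,-0.006,0,0,0,0.3],
    [0,0,0,0,0,0,0.3],
    [0,0,0,0,0,0,0.3]
  ]
}}

```text
clock: 35.92
position: [509.9, 17.7, 48.6]
ee_rot: [-0.026, 1.0, -0.0, 0.0]
contact_force: [-2.2, 0.2, 5.8]
gripper_width: 44.9
grasp_force: 61.9
```

Request:
{"api": "servo_tool", "payload": {
  "plan": [
    [0,0,0,0,0,0,0.6],
    [0,0,0,0,0,0,0.7],
    [0,0,0,0,0,0,0.85],
    [0,0,0,0,0,0,1],
    [0,0,0,0,0,0,1],
    [0,0,0.05,0,0,0,1],
    [0,0,0.1,0,0,0,1],
    [0,0,0.15,0,0,0,1],
    [0,0,0.15,0,0,0,1],
    [0.01,0.06,0.05,0,0,0,1],
    [0.01,0.14,0,0,0,0,1],
    [0.01,0.16,0,0,0,0,1],
    [0.01,0.16,0,0,0,0,1],
    [0.01,0.16,0,0,0,0,1],
    [0.01,0.14,0,0,0,0,1],
    [0.01,0.1,0,0,0,0,1],
    [0,0,0,0,0,0,1],
    [0,0,0,0,0,0,1],
    [0,0,0,0,0,0,1]
  ]
}}

```text
clock: 38.3
position: [530.4, 292.7, 198.1]
ee_rot: [-0.025, 1.0, 0.0, 0.0]
contact_force: [0.1, 0.4, 0.5]
gripper_width: 85.3
grasp_force: 0.0
```

```bash
python3 - <<'E'
from h import *
d=vision.get_image("side"); P=cloud(d); save("side6.png",d["image"])
m=reg(P,288,315,175,215,70,90); print("cover",m.sum(),rect(P,m))
m=reg(P,260,340,265,342,72,95); print("casting",m.sum(),m.any() and rect(P,m))
d=vision.get_image("top"); P=cloud(d); m=reg(P,232,270,222,252,68,90); print("cover top",m.sum(),m.any() and rect(P,m))
print(arm.read_state()["position"])
E
```

```text
cover 25 [[532.9, 19.2], [43.1, 4.5], 87.9]
casting 532 [[531.3, 295.5], [46.7, 48.7], 39.4]
cover top 353 [[508.3, 16.4], [46.1, 44.1], 1.5]
[530.54920786 292.83958638 197.92189547]
```

View pics/side6.png

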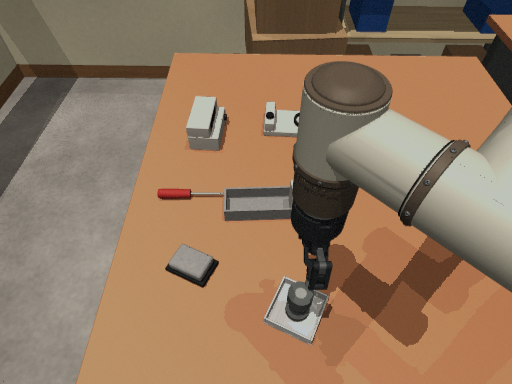

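The cover is back within 1.5 mm of its start, and the casting stands in the tray at (299,302). Next I pick up the casting.

Request:
{"api": "servo_tool", "payload": {
  "plan": [
    [0.001,0.004,-0.08,0,0,0,1],
    [0,0,-0.1,0,0,0,1],
    [0,0,-0.1,0,0,0,1],
    [0,0,-0.1,0,0,0,1],
    [0,0,-0.07,0,0,0,1],
    [0,0,-0.038,0,0,0,1],
    [0,0,0,0,0,0,1],
    [0,0,0,0,0,0,0.65],
    [0,0,0,0,0,0,0.5],
    [0,0,0,0,0,0,0.4],
    [0,0,0,0,0,0,0.3],
    [0,0,0,0,0,0,0.3],
    [0,0,0,0,0,0,0.3]
  ]
}}

```text
clock: 40.02
position: [531.3, 294.6, 52.6]
ee_rot: [-0.026, 1.0, 0.0, 0.001]
contact_force: [0.2, -3.7, 5.6]
gripper_width: 48.6
grasp_force: 61.5
```

Request:
{"api": "servo_tool", "payload": {
  "plan": [
    [0,0,0.04,0,0,0,0.3],
    [0,0,0.08,0,0,0,0.3],
    [0,0,0.1,0,0,0,0.3],
    [0,0,0.1,0,0,0,0.3],
    [0,0,0.08,0,0,0,0.3],
    [0.012,-0.06,0,0,0,0,0.3],
    [0.02,-0.1,0,0,0,0,0.3],
    [0.02,-0.12,0,0,0,0,0.3],
    [0.02,-0.12,0,0,0,0,0.3],
    [0.02,-0.12,0,0,0,0,0.3],
    [0.02,-0.12,0,0,0,0,0.3],
    [0.02,-0.12,0,0,0,0,0.3],
    [0.02,-0.1,0,0,0,0,0.3],
    [0,-0.063,0,0,0,0,0.3],
    [0,0,0,0,0,0,0.3],
    [0,0,0,0,0,0,0.3],
    [0,0,0,0,0,0,0.3]
  ]
}}

```text
clock: 42.15
position: [576.2, 18.8, 170.9]
ee_rot: [-0.026, 1.0, 0.0, -0.0]
contact_force: [0.1, -0.2, -6.7]
gripper_width: 48.6
grasp_force: 63.7
```

Lowering to about 56, then creeping down.

Request:
{"api": "servo_tool", "payload": {
  "plan": [
    [0.001,-0.003,-0.08,0,0,0,0.3],
    [0,0,-0.1,0,0,0,0.3],
    [0,0,-0.1,0,0,0,0.3],
    [0,0,-0.06,0,0,0,0.3],
    [0,0,-0.03,0,0,0,0.3],
    [0,0,-0.012,0,0,0,0.3],
    [0,0,0,0,0,0,0.3],
    [0,0,-0.005,0,0,0,0.3],
    [0,0,0,0,0,0,0.3],
    [0,0,0,0,0,0,0.3]
  ]
}}

```text
clock: 43.4
position: [576.8, 17.1, 55.3]
ee_rot: [-0.026, 1.0, 0.0, 0.0]
contact_force: [-0.1, -1.3, -6.7]
gripper_width: 48.5
grasp_force: 63.7
```

Request:
{"api": "servo_tool", "payload": {
  "plan": [
    [0,0,-0.005,0,0,0,0.3],
    [0,0,0,0,0,0,0.3],
    [0,0,-0.004,0,0,0,0.3],
    [0,0,0,0,0,0,0.3],
    [0,0,0,0,0,0,0.3]
  ]
}}

```text
clock: 44.02
position: [577.2, 17.1, 53.6]
ee_rot: [-0.026, 1.0, -0.0, 0.001]
contact_force: [-2.5, -0.5, 6.8]
gripper_width: 48.6
grasp_force: 64.5
```

On the floor. Release, lift, retreat.

Request:
{"api": "servo_tool", "payload": {
  "plan": [
    [0,0,0,0,0,0,0.6],
    [0,0,0,0,0,0,0.7],
    [0,0,0,0,0,0,0.85],
    [0,0,0,0,0,0,1],
    [0,0,0,0,0,0,1],
    [0,0,0.05,0,0,0,1],
    [0,0,0.1,0,0,0,1],
    [0,0,0.15,0,0,0,1],
    [0,0,0.15,0,0,0,1],
    [0,0,0.15,0,0,0,1],
    [-0.1,0.15,0,0,0,0,1],
    [-0.1,0.15,0,0,0,0,1],
    [-0.1,0.15,0,0,0,0,1],
    [-0.1,0.15,0,0,0,0,1],
    [0,0.15,0,0,0,0,1],
    [0,0,0,0,0,0,1],
    [0,0,0,0,0,0,1],
    [0,0,0,0,0,0,1]
  ]
}}

```text
clock: 46.28
position: [456.8, 241.1, 232.7]
ee_rot: [-0.025, 1.0, 0.0, 0.0]
contact_force: [-0.2, -0.2, -0.1]
gripper_width: 85.6
grasp_force: 0.0
```

```bash
python3 - <<'E'
from h import *
d=vision.get_image("top"); P=cloud(d); save("top7.png",d["image"])
for k,b in dict(casting=(232,270,195,225,74,95),cover=(232,270,222,252,68,90),eye=(360,396,240,274,44,64)).items():
    m=reg(P,*b); print(k,m.sum(),m.any() and (rect(P,m),np.median(P[m][:,2])))
E
```

```text
casting 324 ([[573.5, 16.1], [46.9, 46.8], 1.2], np.float64(89.67536476052089))
cover 352 ([[508.3, 16.3], [46.2, 44.1], 1.4], np.float64(83.38052952940086))
eye 257 ([[464.9, -306.0], [41.9, 42.1], 87.9], np.float64(51.52822907408199))
```

View pics/top7.png

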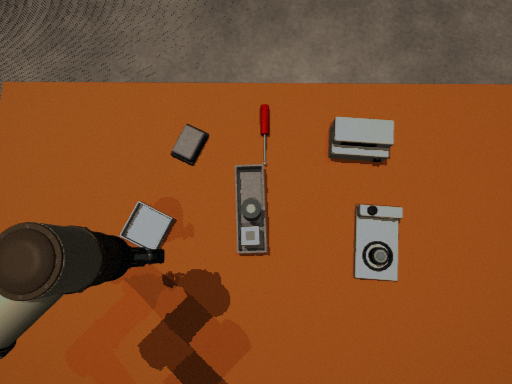

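The eye is in the ring at (378,256). The casting (251,209) and cover (251,236) are upright on their starting spots, and the pedal, display unit and screwdriver haven't moved. I'm handing in now.

```bash
python3 -c "
from bench import arm; print(arm.job_done())"
```

```text
the job is handed in; nothing more can be done
None
```

I finished the job and handed it in at about 46 s: the last picture shows the model eye upright in the ring, about 1 mm off its axis, and the casting and cover upright in the trough within 2 mm of their starting spots; the judge's result was not shown.

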